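Weigh the jar boxed in at the back of the rack

TASK

The little amber jar at the back of the rack is boxed in by three tall containers. Move all three containers onto the empty baking tray, then lift the jar out and set it down gently in the middle of the scale's round platform, and only then put each container back on the rack in the very place it stood before. Keep everything upright, and leave the bowl, the torch and the tartlet alone.

Things in the scene. Friction and masses are not known exactly. Their poses are not given: they have to be found in the camera images.
- dredger_mid (a point): sugar dredger: round steel shaker, 56 mm diameter, 114 mm high; straight sides up to 98 mm above its foot, then a low domed lid with a few holes. The point is at its centre, 57 mm above its foot; z up. At the start it stands in one of the rack's three outer bays.
- tin_mid (a point): square steel tin, 52 mm by 52 mm, 112 mm high, with a flat dark steel lid 53 mm square and a paper label. The point is at its centre, 56 mm above its foot; x and y square to its sides (roughly along the rack's own x and y at the start), z up. At the start it stands in one of the rack's three outer bays.
- squeeze_mid (a point): white plastic squeeze bottle (rigid), 54 mm diameter, 120 mm high in all; straight sides up to 96 mm above its foot, then a grey cap with a narrow spout. The point is at its centre, 60 mm above its foot; z up. At the start it stands in one of the rack's three outer bays.
- jar_mid (a point): low amber glass jar with brass lid, 50 mm diameter, 48 mm high, straight sides. The point is at its centre, 24 mm above its foot; z up. At the start it stands in the rack's middle back bay.
- rack: fixed aluminium rack: floor 150 (x) by 200 (y) mm, 12 mm thick; back lip at x = +65 to +70 mm, top 57 mm above the bench. Origin under the centre, on the bench; +x to the back, away from the robot. Bays (flat black pads, 60 mm across): (+25, 0) mm holds the jar; (+25, +65), (+25, -65), (-40, 0) hold one container each, within 4 mm, in varying order, about 10 mm from the jar.
- tray: empty aluminium baking tray, fixed: 290 mm (its x) by 145 mm (its y), floor 3 mm above the bench, rim 4 mm thick and 12 mm high. Origin under the centre, on the bench. There is room for the three containers in a row along x, for example at x = -80, 0 and +80 mm.
- scale_top (a point): kitchen scale, fixed: white housing 190 mm by 150 mm by 30 mm with a round steel platform of 132 mm diameter. The point is the centre of the platform's upper face, 44 mm above the bench; z up, x away from the dark display. The platform does not give.
- bowl_mid (a point): bystander: small steel bowl, 100 mm across, 55 mm high, empty; the point is at its centre, 27 mm above the bench.
- torch_mid (a point): bystander: standing kitchen torch, dark canister of 66 mm diameter with black head and brass nozzle, which reaches 83 mm out sideways from the axis, 167 mm high; the point is on the canister's axis, 83 mm above the bench.
- tartlet_mid (a point): bystander: small tartlet with a white meringue top, 52 mm across, 45 mm high; the point is at its centre, 22 mm above the bench.
Mind the look-alikes: they are no part of the job. Leave any green or red look-alike of the part that bears jar_mid alone.

How it is judged:
By the outcome, as a careful person would: the job done as asked, in the order asked, and still so for the second after the job is handed in, with the robot touching nothing.
It also fails if it takes over 149 s, if anything falls off the work surface, if the arm or the gripper's body presses on something with over 40 N, if the wrist force passes 120 N, or if a joint passes its speed limit or range.

ROBOT

A 7-joint arm with a two-finger parallel gripper is mounted at the origin on the work surface. World frame = base frame: x ahead of the robot, y to its left, z up, the work surface at z = 0. Lengths are in m, angles in rad, forces in N, time in s.
With the tool pointing down it reaches from about 0.4 to 0.85 m from the base axis. Payload 4.5 kg.
Tool frame: the origin (TCP) lies between the finger pads; the fingertips stand 25 mm ahead of it and the grasp point (between the pads) lies 6 mm ahead of it; z points along the fingers, y is the line along which they close (so a half turn about z gives the same grasp; the last joint's range is limited). The gripper opens to 88 mm and grips with 3 to 60 N. Pads are 18 mm wide; open, the fingers measure 123 mm over their backs; the gripper's body (75 mm by 187 mm) begins 45 mm behind the grasp point.
Start: joints at [-1.291, 0.689, -0.195, 1.565, 0.157, 0.902, -0.215], TCP at [0.152, 0.606, 0.264] pointing down, gripper open.
Joint ranges: [-3.01, 3.01], [-0.46, 2.08], [-1.47, 1.51], [0.13, 2.56], [-1, 4.14], [0.04, 2.09], [-2.66, 2.66]. Speed limits (rad/s): [2.57, 2.57, 3.14, 3.14, 3.14, 3.14, 3.14].

INTERFACE

Orientations are given as a unit quaternion [w, x, y, z].
In Python, from bench import robot gives the robot as it stands.
- The arm moves only by the shell command python3 -m creep 'ROWS' [FORCE]. ROWS is JSON, a list of rows, each a list of 7 numbers: the finger opening in cm, from 0 to 8.81, then the shift along the tool's x, y, z in cm, then the turn, a rotation vector about the tool's x, y, z in degrees. In form: [[claw, tx, ty, tz, rx, ry, rz], ...]. A call has 1 to 12 rows; each row shifts and turns the commanded pose from where the row before left it, along the tool's axes as they then stand; what a row does not reach is not made up. A row lasts 1/8 s, in which the tool goes at most 62.5 mm and 10.7 degrees, less where a joint would pass 70% of its speed; a pose out of reach is approached as far as the arm can. A call is refused whole if a number of a shift passes 6.25 or a number of a turn 10.7, either way. A call with a gripper value outside its range is refused whole. The fingers move at their own pace and stop on an object; FORCE is the grip in N (left out, the last holds). Time passes only in rows, so rows that do not move let the fingers close. It gives the time, the measured TCP pose, the force, the opening and the grip force at its end, in the units of the state.
- robot.get_state(): the state, without advancing time (a new reading comes with each control period).
- robot.capture(name): name is "scene" or "top" or "wrist"; returns a dict with "img" (420x560x3 uint8, red, green, blue), "fov_y" (degrees; the focal length in pixels is half the picture's height over the tangent of half this angle, whatever the lens; pixels are square), "cx", "cy" (the principal point, pixels), "k1" (the pictures are not rectified: a ray, as slopes to the right and down, at radius r is drawn at 1 + k1 r^2 times it, then the intrinsics apply), "rvec" (rotation vector, rad) and "tvec" (3), from world to camera coordinates, as OpenCV has them. Camera axes: x right, y down, z forward; pixel columns grow to the right and rows downward; lengths in m; the calibration is good to about 2 mm. A picture is of the moment at which its call begins. There is no depth.
- robot.close_job(): hands the job in; it is judged then, once.
The state is a dict: "time": time; "joint_pos": joint angles; "qd": joint speeds; "effort": joint torques, N m; "tool_pos": TCP position; "orientation": TCP orientation; "contact_force": force on the tool from outside, world axes, zero at the start; "ft_torque": the same for the moment, N m; "finger_gap": opening from 0.0 (shut) to 1.0 (fully open); "finger_force": force on a finger pad.
Only numpy, scipy, OpenCV 4.12 (cv2) and the standard library are available. Lean on these libraries where they do the work, as an engineer would, in place of code of your own. Each camera call takes 0.05 s, during which the arm holds its last target. There are 200 camera calls.

## Working session

There is one attempt and no reset: what is moved stays moved. The work goes in short steps, Python scripts to look and compute and a shell command to move; the robot and the scene stay as the last step left them, time stands still between calls to the robot, and variables do not carry over. Pictures are saved under pics/ and viewed, at most 14 in all, crops included, and the job is handed in when it is done.

```bash
mkdir -p pics; ls
cat > h.py <<'E'
import numpy as np, cv2
from scipy.spatial.transform import Rotation as R
from bench import robot
def cap(n,f):
    c=robot.capture(n); cv2.imwrite('pics/'+f+'.png',c['img'][:,:,::-1]); np.save('pics/'+f+'.npy',c,allow_pickle=True); return c
def load(f): return np.load('pics/'+f+'.npy',allow_pickle=True).item()
def K(c):
    h=c['img'].shape[0]; f=h/2/np.tan(np.radians(c['fov_y'])/2); return np.array([[f,0,c['cx']],[0,f,c['cy']],[0,0,1.]]),np.array([c['k1'],0,0,0.])
def ray(c,uv):
    k,d=K(c); p=cv2.undistortPoints(np.array([[uv]],float),k,d)[0,0]
    M=cv2.Rodrigues(np.array(c['rvec'],float))[0]; return -M.T@np.array(c['tvec'],float).ravel(), M.T@np.array([p[0],p[1],1.])
def onz(c,uv,z):
    o,v=ray(c,uv); return o+v*(z-o[2])/v[2]
def tri(obs):
    A=np.zeros((3,3));b=np.zeros(3);L=[]
    for c,uv in obs:
        o,v=ray(c,uv);v/=np.linalg.norm(v);P=np.eye(3)-np.outer(v,v);A+=P;b+=P@o;L.append((P,o))
    x=np.linalg.solve(A,b); return x,[np.linalg.norm(P@(x-o)) for P,o in L]
def proj(c,p):
    k,d=K(c); return cv2.projectPoints(np.array(p,float).reshape(-1,3),np.array(c['rvec'],float),np.array(c['tvec'],float),k,d)[0].reshape(-1,2)
def st():
    s=robot.get_state(); print(s['time'],np.round(s['tool_pos'],4),np.round(R.from_quat(np.roll(s['orientation'],-1)).as_matrix(),3).tolist(),s['finger_gap'],s['finger_force'],np.round(s['contact_force'],1)); return s
E
python3 - <<'E'
from h import *
for n in['scene','top','wrist']:
    c=cap(n,n+'0'); print(n,{k:v for k,v in c.items() if k!='img'})
st()
E
```

```text
pics
scene {'fov_y': 43.12525617346145, 'cx': 276.9013994282691, 'cy': 207.1612537924806, 'k1': 0.00234706680824268, 'rvec': array([ 1.89247026,  1.25593343, -0.67594881]), 'tvec': array([-0.19682482, -0.24051221,  1.83416041])}
top {'fov_y': 51.419770794332415, 'cx': 275.92732847917244, 'cy': 206.35352935258928, 'k1': -0.015857699254517122, 'rvec': array([ 2.14430404, -2.05437257,  0.22948427]), 'tvec': array([-0.03885876,  0.58314978,  0.98519611])}
wrist {'fov_y': 65.89358838708023, 'cx': 276.5059685711853, 'cy': 212.8385101600682, 'k1': -0.012236814673191784, 'rvec': array([-2.29300734, -1.78937943, -0.25002556]), 'tvec': array([-0.62486583, -0.03786732,  0.39017258])}
0.15 [0.152  0.6058 0.2631] [[-0.97, 0.243, -0.0], [0.243, 0.97, -0.001], [-0.0, -0.001, -1.0]] 0.9996926169432979 0.0 [ 0.4 -0.4  0.4]
```

View pics/scene0.png

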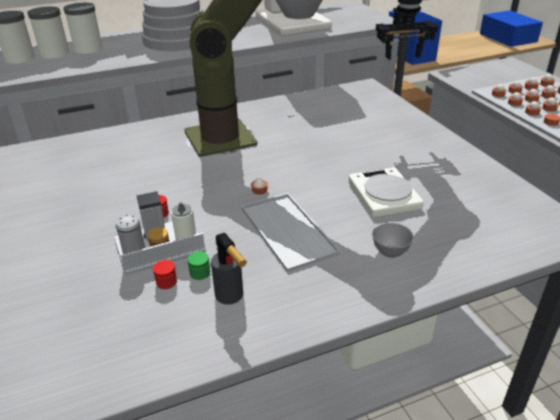

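View pics/top0.png

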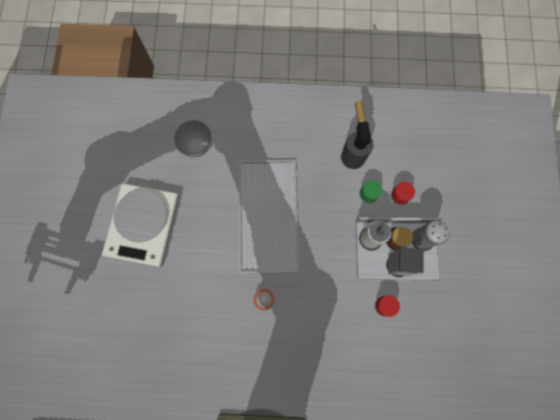

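Candidates for the jar in the top view are amber (401,237), green (372,190), red (403,192) and red (388,306). Only the amber one stands in the rack's middle back bay, so it fits the description. The rack is on the right, the tray in the middle and the scale on the left. An enlarged crop will confirm this.

Run:
```python
from h import *
a=cv2.imread('pics/top0.png')[170:320,340:460]; b=cv2.imread('pics/scene0.png')[180:280,105:215]
a=cv2.resize(a,None,fx=4,fy=4,interpolation=2); b=cv2.resize(b,None,fx=3.6,fy=3.6,interpolation=2)
o=np.zeros((600,800,3),np.uint8); o[:,:400]=a[:,:400]; o[:360,400:796]=b[:360,:396]
t=cv2.resize(cv2.imread('pics/top0.png')[175:275,95:185],None,fx=2.4,fy=2.4,interpolation=2); o[360:600,480:480+216]=t
# a cropped to col 340..440
o[:,:480]=a; o[:360,480:]=b[:,:320]
cv2.imwrite('pics/crop0.png',o)
T=load('top0');S=load('scene0')
print('tray corners rim12mm',[onz(T,p,.012).round(4)[:2] for p in[(241,160),(297,158),(298,271),(241,273)]])
print('rack floor',[onz(T,p,.012).round(4)[:2] for p in[(357,222),(438,221),(438,279),(358,279)]])
print('platform',[onz(T,p,.044).round(4)[:2] for p in[(113,215),(168,215),(141,188),(141,243)]])
for z in(.114,):print('dred',onz(T,(437,233),z),'squeeze tip',onz(T,(382,230),.12),'tin',onz(T,(410,260),.112))
print('torch',onz(T,(356,151),.1),'tart',onz(T,(264,299),.022),'bowl',onz(T,(193,139),.04))
```

```text
tray corners rim12mm [array([0.7161, 0.0828]), array([ 0.7278, -0.0625]), array([ 0.4363, -0.0743]), array([0.4254, 0.0651])]
rack floor [array([ 0.5649, -0.2187]), array([ 0.5761, -0.4229]), array([ 0.4312, -0.4174]), array([ 0.4231, -0.2215])]
platform [array([0.5504, 0.3853]), array([0.5562, 0.2499]), array([0.6217, 0.324 ]), array([0.4845, 0.3086])]
dred [ 0.52690412 -0.38199863  0.114     ] squeeze tip [ 0.52744389 -0.25580595  0.12      ] tin [ 0.46336188 -0.31976727  0.112     ]
torch [ 0.72073206 -0.20032974  0.1       ] tart [0.36537438 0.00542408 0.022     ] bowl [0.75800592 0.20645235 0.04      ]
```

View pics/crop0.png

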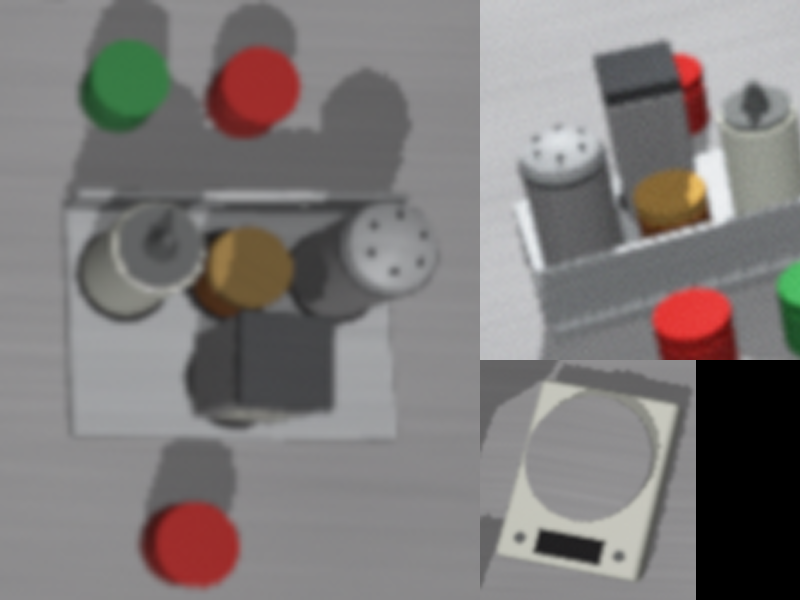

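Confirmed: the amber jar is at crop (248,267), boxed in by the squeeze bottle (left back), the dredger (right back) and the tin (front). The others are two red look-alikes and one green, all standing outside the rack. Next I align the tool with the rack and move over the scale for a wrist view.

```bash
python3 -m creep '[[8.8,0,0,0,0,0,-8.25],[8.8,0,0,0,0,0,-8.25],[8.8,-4.2,-3.75,-0.6,0,0,0],[8.8,-4.2,-3.75,-0.6,0,0,0],[8.8,-4.2,-3.75,-0.6,0,0,0],[8.8,-4.2,-3.75,-0.6,0,0,0],[8.8,-4.2,-3.75,-0.6,0,0,0],[8.8,-4.2,-3.75,-0.6,0,0,0],[8.8,-4.2,-3.75,-0.6,0,0,0],[8.8,-4.2,-3.75,-0.6,0,0,0],[8.8,0,0,0,0,0,0]]'
python3 - <<'E'
from h import *
s=st();print(np.round(s['joint_pos'],2)); c=cap('wrist','w1'); o,v=ray(c,(c['cx'],c['cy']));print(o,v)
E
```

```text
time: 1.52
tool_pos: [0.505, 0.3154, 0.3115]
orientation: [0.001, -0.016, 1.0, -0.001]
contact_force: [-0.7, 0.6, -0.8]
finger_gap: 0.999
finger_force: 0.0
1.525 [0.505  0.3154 0.3115] [[-0.999, -0.032, 0.003], [-0.032, 0.999, -0.003], [-0.003, -0.003, -1.0]] 0.9992130242234305 0.0 [-0.7  0.6 -0.8]
[-0.45  0.6  -0.32  1.6   0.22  0.98  0.76]
[0.43336211 0.31458119 0.43227027] [ 0.27902634  0.00549375 -0.96026774]
```

```bash
python3 -m creep '[[8.8,0.73,-5.73,0,0,0,0],[8.8,0.73,-5.73,0,0,0,0],[8.8,0.73,-5.73,0,0,0,0],[8.8,0.73,-5.73,0,0,0,0],[8.8,0.73,-5.73,0,0,0,0],[8.8,0.73,-5.73,0,0,0,0],[8.8,0.73,-5.73,0,0,0,0],[8.8,0.73,-5.73,0,0,0,0],[8.8,0.73,-5.73,0,0,0,0],[8.8,0.73,-5.73,0,0,0,0],[8.8,0,0,0,0,0,0],[8.8,0,0,0,0,0,0]]' >/dev/null
python3 - <<'E'
from h import *
s=st();print(np.round(s['joint_pos'],2)); cap('wrist','w2')
E
python3 -m creep '[[8.8,0.2,-4,0,0,0,0],[8.8,0.2,-4,0,0,0,0],[8.8,0.2,-4,0,0,0,0],[8.8,0,0,0,0,0,0],[8.8,0,0,0,0,0,0]]'>/dev/null
python3 - <<'E'
from h import *
s=st();print(np.round(s['joint_pos'],2)); cap('wrist','w3')
E
```

```text
3.075 [ 0.4521 -0.2526  0.3115] [[-0.999, -0.045, -0.0], [-0.045, 0.999, 0.002], [-0.0, 0.002, -1.0]] 0.9973620774265191 0.0 [ 0.5  0.3 -0.3]
[ 0.64  0.5  -0.34  1.82  0.21  0.86  1.81]
3.75 [ 0.4518 -0.3722  0.3116] [[-0.999, -0.046, 0.0], [-0.046, 0.999, 0.002], [-0.0, 0.002, -1.0]] 0.9978787388453589 0.0 [-0.  -0.1  0.6]
[ 0.81  0.59 -0.33  1.62  0.22  0.96  2.02]
```

View pics/w2.png

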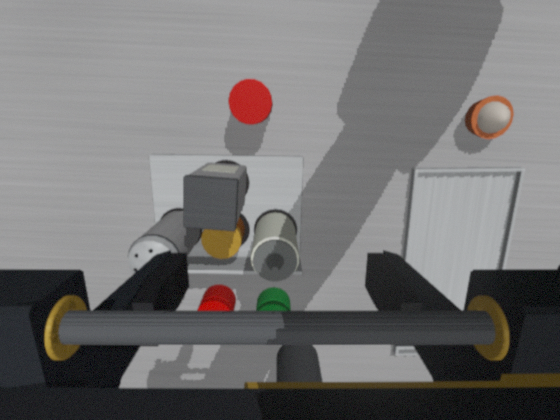

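View pics/w3.png

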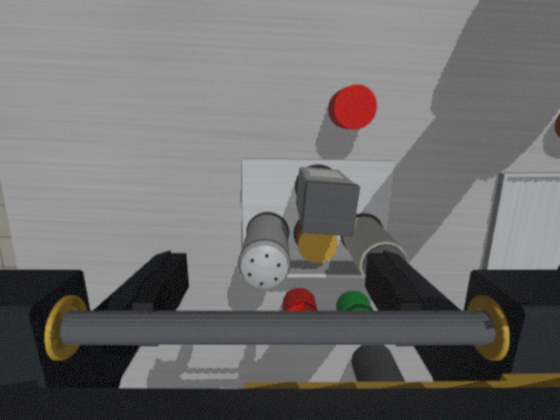

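View pics/w1.png

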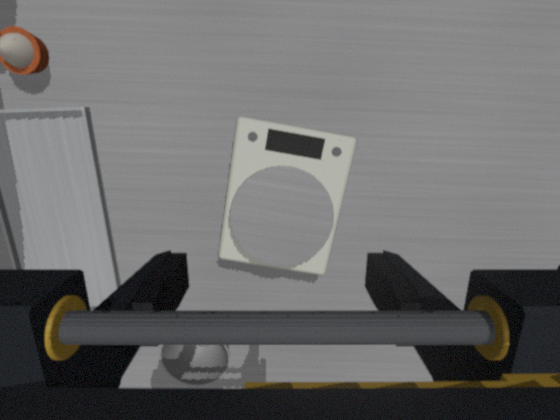

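The wrist views show, in w2, the dredger lid near (155,253), the tin lid near (214,203), the jar lid at (222,237) and the squeeze cap at (275,256). In w3 they are at (265,264), (328,208), (317,245) and (378,245). In w1 the scale platform is at (281,217). An enlargement will sharpen these.

Run:
```python
from h import *
a=cv2.imread('pics/w2.png')[145:295,120:320]; b=cv2.imread('pics/w3.png')[145:295,230:430]
o=np.vstack([cv2.resize(x,None,fx=4,fy=4,interpolation=2)[:,:] for x in(a,b)])
o=cv2.resize(o,(800,1200)); 
cv2.imwrite('pics/c2.png',o[:600]);cv2.imwrite('pics/c3.png',o[600:])
```

```text
(no output)
```

View pics/c2.png

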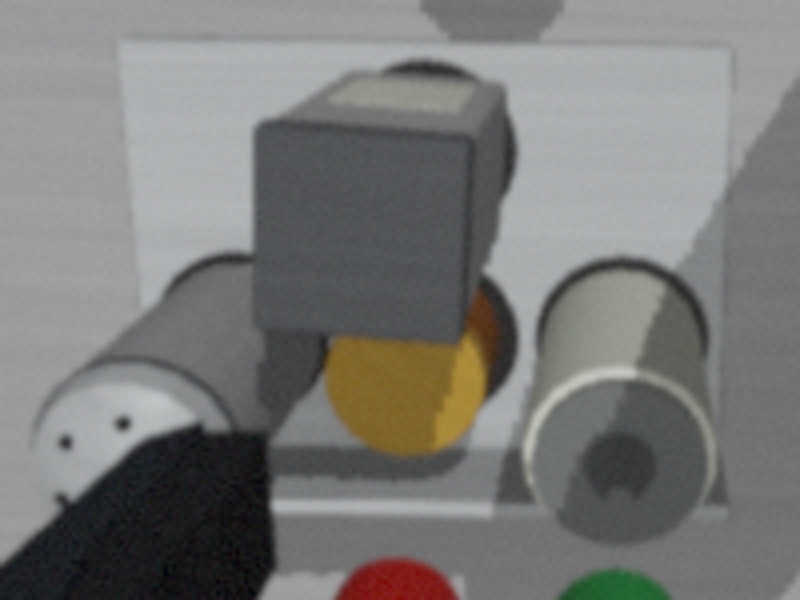

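View pics/c3.png

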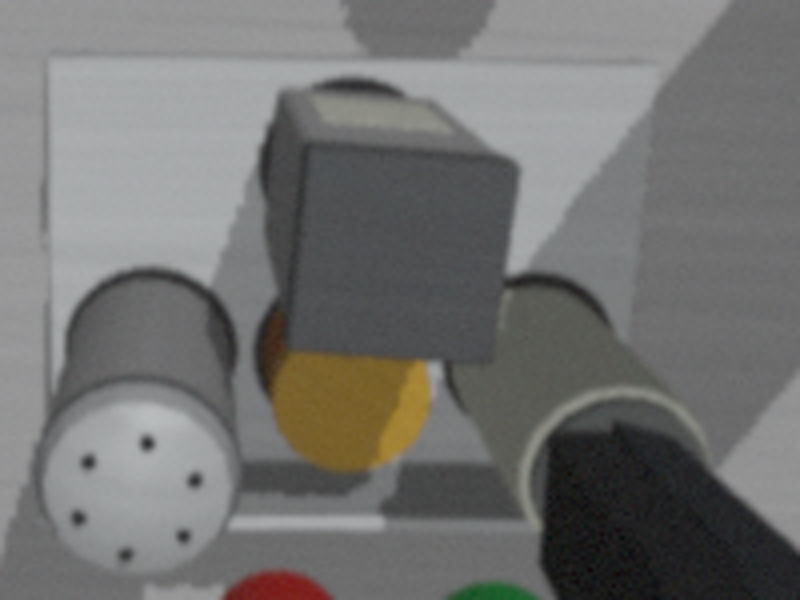

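Run:
```python
from h import *
T=load('top0');A=load('w2');B=load('w3');C=load('w1')
f=lambda o:(lambda x,y:(x/4+o[0]-.375,y/4+o[1]-.375))
a=f((120,145));b=f((230,145));t=f((340,170))
def show(n,obs):
    x,e=tri(obs);print(n,x.round(4),'res mm',np.round(np.array(e)*1e3,1));return x
P=[show('tin%d'%i,[(A,a(*p)),(B,b(*q))]) for i,(p,q) in enumerate(zip([(257,123),(472,133),(468,341),(257,328)],[(305,143),(519,160),(493,362),(289,350)]))]
print('tin c',np.mean(P,0).round(4), [np.degrees(np.arctan2(*(P[j]-P[i])[:2])).round(1) for i,j in((0,1),(3,2),(3,0),(2,1))],[np.linalg.norm(P[i]-P[(i+1)%4]).round(4) for i in range(4)])
show('jar',[(A,a(407,376)),(B,b(352,391)),(T,t(248,267))]);print(onz(A,a(407,376),.06),onz(B,b(352,391),.06),onz(T,t(248,267),.06))
show('dred',[(B,b(140,478)),(T,t(389,247))]);print(onz(B,b(140,478),.112))
show('sq',[(A,a(620,457)),(T,t(157,248))]);print(onz(A,a(620,457),.108))
r=[show('rackFL',[(A,a(120,40)),(B,b(49,58))]),show('rackFR',[(A,a(732,46)),(B,b(660,65))])]
for z in(.012,):print([onz(c,p,z).round(4) for c,p in((A,a(120,40)),(A,a(732,46)),(B,b(49,58)),(B,b(660,65)))])
show('scale',[(C,(281.5,217)),(T,(141.2,215))]);print(onz(C,(281.5,217),.044),onz(T,(141.2,215),.044))
print('tray w2',[onz(A,p,.012).round(4) for p in((413,169),(522,168))])
```

```text
tin0 [ 0.4369 -0.3427  0.118 ] res mm [0.3 0.3]
tin1 [ 0.4376 -0.29    0.1193] res mm [0.5 0.5]
tin2 [ 0.491  -0.2904  0.1189] res mm [0.1 0.1]
tin3 [ 0.4889 -0.3434  0.122 ] res mm [0.2 0.2]
tin c [ 0.4636 -0.3166  0.1196] [np.float64(0.8), np.float64(2.2), np.float64(-89.2), np.float64(-89.5)] [np.float64(0.0527), np.float64(0.0534), np.float64(0.0531), np.float64(0.0522)]
jar [ 0.5247 -0.3166  0.0576] res mm [0.6 0.6 1. ]
[ 0.52369817 -0.31562473  0.06      ] [ 0.5232105  -0.31690223  0.06      ] [ 0.52491243 -0.31675019  0.06      ]
dred [ 0.5296 -0.3805  0.1163] res mm [0.8 0.8]
[ 0.53091024 -0.38007488  0.112     ]
sq [ 0.5246 -0.2503  0.112 ] res mm [0.3 0.3]
[ 0.52618222 -0.25004802  0.108     ]
rackFL [ 0.4317 -0.4167  0.0089] res mm [0.3 0.3]
rackFR [ 0.4246 -0.2188  0.0115] res mm [0.2 0.2]
[array([ 0.4311, -0.4155,  0.012 ]), array([ 0.4243, -0.2188,  0.012 ]), array([ 0.4316, -0.4164,  0.012 ]), array([ 0.4247, -0.2189,  0.012 ])]
scale [0.5582 0.3236 0.0205] res mm [0.3 0.3]
[0.55140172 0.32322669 0.044     ] [0.55338139 0.31583635 0.044     ]
tray w2 [array([ 0.4344, -0.0739,  0.012 ]), array([0.4264, 0.0694, 0.012 ])]
```

```bash
python3 -m creep '[[8.8,0,0,0,0,0,3.6],[8.8,-3.9,-0.3,0,0,0,0],[8.8,-4,-0.35,0,0,0,0],[8.8,0,0,6,0,0,0],[8.8,0,0,4,0,0,0],[8.8,0,0,0,0,0,0],[8.8,0,0,0,0,0,0]]' ; python3 -c "
from h import *
st()"
```

```text
time: 4.68
tool_pos: [0.531, -0.3825, 0.2136]
orientation: [0.001, 0.01, 1.0, -0.0]
contact_force: [1.1, -0.8, 0.7]
finger_gap: 0.999
finger_force: 0.0
4.675 [ 0.531  -0.3825  0.2136] [[-1.0, 0.019, 0.003], [0.019, 1.0, -0.001], [-0.003, -0.001, -1.0]] 0.9989022882446893 0.0 [ 1.1 -0.8  0.7]
```

```bash
python3 -m creep '[[8.8,0,0.25,4,0,0,0],[8.8,0,0,4,0,0,0],[8.8,0,0,2.4,0,0,0],[8.8,0,0,0.95,0,0,0],[8.8,0,0,0,0,0,0],[4.8,0,0,0,0,0,0],[4.8,0,0,0,0,0,0],[4.8,0,0,0,0,0,0],[4.8,0,0,0,0,0,0],[4.8,0,0,0,0,0,0],[4.8,0,0,0,0,0,0]]' 25 ; python3 -c "
from h import *
st()"
```

```text
time: 6.05
tool_pos: [0.5299, -0.381, 0.0986]
orientation: [0.0, 0.01, 1.0, -0.0]
contact_force: [-0.1, -0.8, 3.9]
finger_gap: 0.627
finger_force: 25.0
6.05 [ 0.5299 -0.381   0.0986] [[-1.0, 0.021, 0.001], [0.021, 1.0, -0.001], [-0.001, -0.001, -1.0]] 0.6270558453240429 24.979784851893783 [-0.1 -0.8  3.9]
```

```bash
python3 -m creep '[[4.8,0,0,-0.5,0,0,0],[4.8,0,0,-1.5,0,0,0],[4.8,0,0,-3,0,0,0],[4.8,0,0,-3.5,0,0,0],[4.8,0,0,-3.5,0,0,0],[4.8,0,0,-2,0,0,0],[4.8,0,0,-0.5,0,0,0]]'|head -5; python3 -m creep '[[4.8,-0.5,1.7,0,0,0,0],[4.8,-1,3.4,0,0,0,0],[4.8,-1.5,5,0,0,0,0],[4.8,-1.5,5,0,0,0,0],[4.8,-1.5,5,0,0,0,0],[4.8,-1.5,5,0,0,0,0],[4.8,-1.5,5,0,0,0,0],[4.8,-1.5,5,0,0,0,0],[4.8,-1,3.1,0,0,0,0],[4.8,-0.2,1,0,0,0,0],[4.8,0,0,0,0,0,0],[4.8,0,0,0,0,0,0]]'; python3 -c "
from h import *
st()"
```

```text
time: 6.92
tool_pos: [0.5302, -0.3808, 0.2452]
orientation: [0.001, 0.01, 1.0, -0.001]
contact_force: [-0.7, 0.4, -2.9]
finger_gap: 0.633
time: 8.43
tool_pos: [0.654, 0.0062, 0.2428]
orientation: [-0.001, 0.012, 1.0, -0.001]
contact_force: [0.9, -1.0, -1.6]
finger_gap: 0.628
finger_force: 25.0
8.425 [0.654  0.0062 0.2428] [[-1.0, 0.023, -0.001], [0.023, 1.0, -0.002], [0.001, -0.002, -1.0]] 0.6276263009067056 24.989889347925782 [ 0.9 -1.  -1.6]
```

```bash
python3 -m creep '[[4.8,0,0,2,0,0,0],[4.8,0,0,4,0,0,0],[4.8,0,0,4,0,0,0],[4.8,0,0,3,0,0,0],[4.8,0,0,1.2,0,0,0],[4.8,0,0,0.5,0,0,0],[4.8,0,0,0.3,0,0,0],[4.8,0,0,0,0,0,0]]'; python3 -m creep '[[4.8,0,0,0.15,0,0,0],[4.8,0,0,0.1,0,0,0],[4.8,0,0,0,0,0,0]]'
```

```text
time: 9.43
tool_pos: [0.6553, 0.0088, 0.0941]
orientation: [0.001, 0.01, 1.0, 0.0]
contact_force: [0.6, 0.2, -1.8]
finger_gap: 0.633
finger_force: 25.0
time: 9.8
tool_pos: [0.6547, 0.0089, 0.0907]
orientation: [0.0, 0.01, 1.0, 0.0]
contact_force: [0.5, -0.0, -3.2]
finger_gap: 0.629
finger_force: 25.0
```

```bash
python3 -m creep '[[4.8,0,0,0.1,0,0,0],[4.8,0,0,0,0,0,0]]'|sed -n 2,4p; python3 -m creep '[[4.8,0,0,0.1,0,0,0],[4.8,0,0,0,0,0,0]]'|sed -n 2,4p
```

```text
tool_pos: [0.6547, 0.0089, 0.0897]
orientation: [0.0, 0.01, 1.0, 0.0]
contact_force: [0.4, -0.4, -1.3]
tool_pos: [0.655, 0.0088, 0.0896]
orientation: [0.0, 0.01, 1.0, 0.0]
contact_force: [-1.5, -0.4, 4.3]
```

```bash
python3 -m creep '[[6,0,0,0,0,0,0],[8.8,0,0,0,0,0,0],[8.8,0,0,0,0,0,0],[8.8,0,0,0,0,0,0],[8.8,0,0,-2,0,0,0],[8.8,0,0,-4.5,0,0,0],[8.8,0,0,-5,0,0,0],[8.8,0,0,-4,0,0,0]]'|tail -3; python3 -m creep '[[8.8,2.06,-4.36,0,0,0,0],[8.8,2.06,-4.36,0,0,0,0],[8.8,2.06,-4.36,0,0,0,0],[8.8,2.06,-4.36,0,0,0,0],[8.8,2.06,-4.36,0,0,0,0],[8.8,2.06,-4.36,0,0,0,0],[8.8,0,0,0,0,0,0],[8.8,0,0,0,0,0,0]]'; python3 -c "
from h import *
st();cap('wrist','w4')"
```

```text
contact_force: [0.3, 0.7, -0.7]
finger_gap: 0.997
finger_force: 0.0
time: 12.3
tool_pos: [0.5264, -0.2495, 0.2448]
orientation: [0.001, 0.01, 1.0, 0.0]
contact_force: [0.2, 0.5, 0.9]
finger_gap: 0.995
finger_force: 0.0
12.3 [ 0.5264 -0.2495  0.2448] [[-1.0, 0.02, 0.002], [0.02, 1.0, 0.0], [-0.002, 0.0, -1.0]] 0.9948155219798017 0.0 [0.2 0.5 0.9]
```

View pics/w4.png

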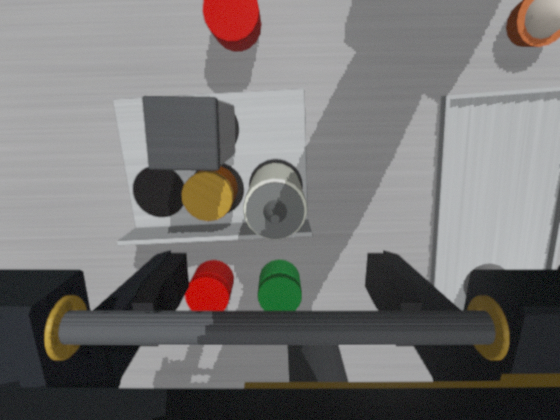

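The squeeze bottle is centred between the fingers (cap at (275,208)), the dredger's bay is empty at (158,190), and the jar and tin stand undisturbed. Descending.

```bash
python3 -m creep '[[8.8,0,0,4,0,0,0],[8.8,0,0,5,0,0,0],[8.8,0,0,4,0,0,0],[8.8,0,0,1.4,0,0,0],[8.8,0,0,0,0,0,0],[4.7,0,0,0,0,0,0],[4.7,0,0,0,0,0,0],[4.7,0,0,0,0,0,0],[4.7,0,0,0,0,0,0],[4.7,0,0,0,0,0,0],[4.7,0,0,0,0,0,0]]' 25; python3 -m creep '[[4.7,0,0,-0.5,0,0,0],[4.7,0,0,-1.5,0,0,0],[4.7,0,0,-3,0,0,0],[4.7,0,0,-3.5,0,0,0],[4.7,0,0,-3.5,0,0,0],[4.7,0,0,-2,0,0,0],[4.7,0,0,-0.5,0,0,0],[4.7,0,0,0,0,0,0]]'
```

```text
time: 13.72
tool_pos: [0.526, -0.2505, 0.1002]
orientation: [0.0, 0.01, 1.0, -0.0]
contact_force: [-0.4, 0.2, 5.9]
finger_gap: 0.602
finger_force: 25.0
time: 14.72
tool_pos: [0.5253, -0.25, 0.2446]
orientation: [-0.0, 0.01, 1.0, 0.0]
contact_force: [0.4, 0.2, -1.9]
finger_gap: 0.605
finger_force: 25.0
```

```bash
python3 -m creep '[[4.7,-0.3,1.7,0,0,0,0],[4.7,-0.6,3.4,0,0,0,0],[4.7,-0.9,5,0,0,0,0],[4.7,-0.9,5,0,0,0,0],[4.7,-0.9,5,0,0,0,0],[4.7,-0.6,3.5,0,0,0,0],[4.7,-0.3,1.9,0,0,0,0],[4.7,0,0,0,0,0,0],[4.7,0,0,0,0,0,0]]'; python3 -m creep '[[4.7,0,0,2,0,0,0],[4.7,0,0,4,0,0,0],[4.7,0,0,4,0,0,0],[4.7,0,0,3,0,0,0],[4.7,0,0,1.2,0,0,0],[4.7,0,0,0.5,0,0,0],[4.7,0,0,0.3,0,0,0],[4.7,0,0,0.1,0,0,0],[4.7,0,0,0,0,0,0],[4.7,0,0,0,0,0,0]]'
```

```text
time: 15.85
tool_pos: [0.5755, 0.0016, 0.2443]
orientation: [-0.001, 0.012, 1.0, -0.001]
contact_force: [-0.1, -0.5, -1.7]
finger_gap: 0.606
finger_force: 25.0
time: 17.1
tool_pos: [0.5762, 0.0039, 0.0941]
orientation: [0.0, 0.01, 1.0, 0.0]
contact_force: [-0.0, -1.1, -2.1]
finger_gap: 0.607
finger_force: 25.0
```

```bash
python3 -m creep '[[4.7,0,0,0.1,0,0,0],[4.7,0,0,0.1,0,0,0],[4.7,0,0,0,0,0,0]]'|sed -n 2,4p; python3 -m creep '[[4.7,0,0,0.1,0,0,0],[4.7,0,0,0,0,0,0]]'|sed -n 2,4p
```

```text
tool_pos: [0.5759, 0.0039, 0.0916]
orientation: [-0.0, 0.01, 1.0, 0.0]
contact_force: [-0.3, 0.2, -2.2]
tool_pos: [0.5761, 0.0039, 0.0912]
orientation: [0.0, 0.01, 1.0, -0.0]
contact_force: [-0.7, -1.2, 3.8]
```

```bash
python3 -m creep '[[6,0,0,0,0,0,0],[8.8,0,0,0,0,0,0],[8.8,0,0,0,0,0,0],[8.8,0,0,0,0,0,0],[8.8,0,0,-2,0,0,0],[8.8,0,0,-4.5,0,0,0],[8.8,0,0,-5,0,0,0],[8.8,0,0,-4,0,0,0]]'|tail -3; python3 -m creep '[[8.8,1.34,-4.04,0,0,0,0],[8.8,1.34,-4.04,0,0,0,0],[8.8,1.34,-4.04,0,0,0,0],[8.8,1.34,-4.04,0,0,0,0],[8.8,1.34,-4.04,0,0,0,0],[8.8,1.34,-4.04,0,0,0,0],[8.8,1.34,-4.04,0,0,0,0],[8.8,1.34,-4.04,0,0,0,0],[8.8,0,0,0,0,0,0],[8.8,0,0,0,0,0,0]]'; python3 -c "
from h import *
st();cap('wrist','w5');cap('top','t5')
c=load('w5')
print(proj(c,[[.4365,-.343,.124],[.4365,-.29,.124],[.489,-.29,.124],[.489,-.343,.124]]).round(1).tolist())"
```

```text
contact_force: [0.8, -0.5, -0.0]
finger_gap: 0.998
finger_force: 0.0
time: 19.98
tool_pos: [0.4624, -0.3162, 0.2456]
orientation: [0.0, 0.01, 1.0, 0.001]
contact_force: [-0.1, 0.5, -0.2]
finger_gap: 0.998
finger_force: 0.0
19.975 [ 0.4624 -0.3162  0.2456] [[-1.0, 0.02, 0.0], [0.02, 1.0, 0.001], [-0.0, 0.001, -1.0]] 0.9980603043222509 0.0 [-0.1  0.5 -0.2]
[[239.1, 182.7], [308.9, 181.3], [308.4, 245.9], [242.5, 247.1]]
```

View pics/w5.png

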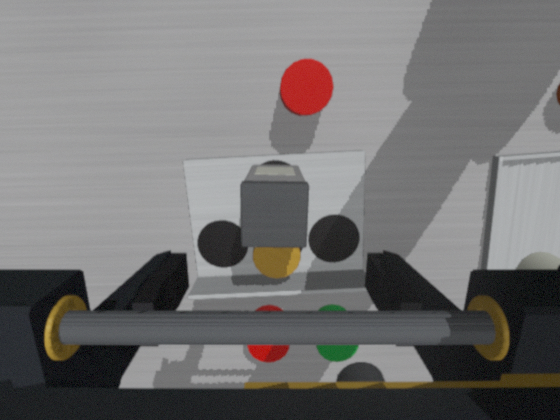

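Tin lid spans (241,180) to (307,247), square to the tool; both back bays are empty and the jar is in place at (276,258).

```bash
python3 -m creep '[[8.8,0,0,4,0,0,0],[8.8,0,0,5,0,0,0],[8.8,0,0,4,0,0,0],[8.8,0,0,2.1,0,0,0],[8.8,0,0,0,0,0,0],[4.6,0,0,0,0,0,0],[4.6,0,0,0,0,0,0],[4.6,0,0,0,0,0,0],[4.6,0,0,0,0,0,0],[4.6,0,0,0,0,0,0],[4.6,0,0,0,0,0,0]]' 25; python3 -m creep '[[4.6,0,0,-0.5,0,0,0],[4.6,0,0,-1.5,0,0,0],[4.6,0,0,-3,0,0,0],[4.6,0,0,-3.5,0,0,0],[4.6,0,0,-3.5,0,0,0],[4.6,0,0,-2.5,0,0,0],[4.6,0,0,-0.6,0,0,0],[4.6,0,0,0,0,0,0]]'
```

```text
time: 21.45
tool_pos: [0.4623, -0.3176, 0.0951]
orientation: [0.0, 0.011, 1.0, -0.0]
contact_force: [-0.5, -1.4, 4.9]
finger_gap: 0.59
finger_force: 25.0
time: 22.45
tool_pos: [0.4617, -0.3168, 0.2455]
orientation: [-0.0, 0.01, 1.0, 0.0]
contact_force: [-0.4, 0.5, -4.3]
finger_gap: 0.592
finger_force: 25.0
```

```bash
python3 -m creep '[[4.6,-0.15,1.7,0,0,0,0],[4.6,-0.3,3.4,0,0,0,0],[4.6,-0.4,5,0,0,0,0],[4.6,-0.4,5,0,0,0,0],[4.6,-0.4,5,0,0,0,0],[4.6,-0.4,5,0,0,0,0],[4.6,-0.4,4,0,0,0,0],[4.6,-0.25,2.65,0,0,0,0],[4.6,0,0,0,0,0,0],[4.6,0,0,0,0,0,0]]'; python3 -m creep '[[4.6,0,0,2,0,0,0],[4.6,0,0,4,0,0,0],[4.6,0,0,4.4,0,0,0],[4.6,0,0,3,0,0,0],[4.6,0,0,1.2,0,0,0],[4.6,0,0,0.5,0,0,0],[4.6,0,0,0.3,0,0,0],[4.6,0,0,0.2,0,0,0],[4.6,0,0,0.1,0,0,0],[4.6,0,0,0,0,0,0],[4.6,0,0,0,0,0,0]]'
```

```text
time: 23.7
tool_pos: [0.4947, -0.0005, 0.2451]
orientation: [-0.001, 0.01, 1.0, -0.0]
contact_force: [0.1, 0.0, -3.8]
finger_gap: 0.593
finger_force: 25.0
time: 25.08
tool_pos: [0.4957, -0.0002, 0.0889]
orientation: [0.0, 0.01, 1.0, 0.0]
contact_force: [0.4, -0.7, -2.0]
finger_gap: 0.585
finger_force: 25.0
```

```bash
python3 -m creep '[[4.6,0,0,0.1,0,0,0],[4.6,0,0,0.1,0,0,0],[4.6,0,0,0,0,0,0]]'|sed -n 2,4p; python3 -m creep '[[4.6,0,0,0.1,0,0,0],[4.6,0,0,0,0,0,0]]'|sed -n 2,4p
```

```text
tool_pos: [0.4956, -0.0002, 0.0866]
orientation: [-0.0, 0.01, 1.0, 0.0]
contact_force: [-0.6, 0.6, -3.5]
tool_pos: [0.4957, -0.0003, 0.0861]
orientation: [0.0, 0.01, 1.0, -0.0]
contact_force: [-1.1, -1.0, 2.4]
```

```bash
python3 -m creep '[[6,0,0,0,0,0,0],[8.8,0,0,0,0,0,0],[8.8,0,0,0,0,0,0],[8.8,0,0,0,0,0,0],[8.8,0,0,-2,0,0,0],[8.8,0,0,-4.5,0,0,0],[8.8,0,0,-5,0,0,0],[8.8,0,0,-4,0,0,0]]'|tail -3; python3 -m creep '[[8.8,-0.5,-4.51,0,0,0,0],[8.8,-0.5,-4.51,0,0,0,0],[8.8,-0.5,-4.51,0,0,0,0],[8.8,-0.5,-4.51,0,0,0,0],[8.8,-0.5,-4.51,0,0,0,0],[8.8,-0.5,-4.51,0,0,0,0],[8.8,-0.5,-4.51,0,0,0,0],[8.8,0,0,0,0,0,0],[8.8,0,0,0,0,0,0]]'
python3 - <<'E'
from h import *
st();c=cap('wrist','w6')
hsv=cv2.cvtColor(c['img'],cv2.COLOR_RGB2HSV);m=((hsv[...,0]>12)&(hsv[...,0]<26)&(hsv[...,1]>140)&(hsv[...,2]>70)).astype(np.uint8);m[270:]=0
n,l,s,ce=cv2.connectedComponentsWithStats(m)
for i in range(1,n):
  if s[i,4]>200: print(s[i],ce[i],onz(c,ce[i],.06))
print(proj(c,[.5243,-.3165,.06]))
E
```

```text
contact_force: [1.4, -0.4, -0.2]
finger_gap: 0.991
finger_force: 0.0
time: 27.82
tool_pos: [0.524, -0.3154, 0.2404]
orientation: [-0.0, 0.01, 1.0, 0.001]
contact_force: [0.4, 0.2, -0.2]
finger_gap: 0.999
finger_force: 0.0
27.825 [ 0.524  -0.3154  0.2404] [[-1.0, 0.02, -0.001], [0.02, 1.0, 0.002], [0.001, 0.002, -1.0]] 0.999304810885752 0.0 [ 0.4  0.2 -0.2]
[ 250  168   50   55 2121] [274.21310702 195.87223008] [ 0.52237227 -0.31636302  0.06      ]
[[274.11428348 197.84355732]]
```

```bash
python3 -m creep '[[8.8,0,-0.1,4,0,0,0],[8.8,0,0,5.5,0,0,0],[8.8,0,0,5,0,0,0],[8.8,0,0,3.5,0,0,0],[8.8,0,0,1.4,0,0,0],[8.8,0,0,0,0,0,0],[4.3,0,0,0,0,0,0],[4.3,0,0,0,0,0,0],[4.3,0,0,0,0,0,0],[4.3,0,0,0,0,0,0],[4.3,0,0,0,0,0,0],[4.3,0,0,0,0,0,0]]' 20; python3 -m creep '[[4.3,0,0,-0.5,0,0,0],[4.3,0,0,-1.5,0,0,0],[4.3,0,0,-3,0,0,0],[4.3,0,0,-4,0,0,0],[4.3,0,0,-4,0,0,0],[4.3,0,0,-4,0,0,0],[4.3,0,0,-3,0,0,0],[4.3,0,0,-1,0,0,0],[4.3,0,0,0,0,0,0]]'
```

```text
time: 29.38
tool_pos: [0.5243, -0.3177, 0.0471]
orientation: [0.0, 0.01, 1.0, -0.0]
contact_force: [-0.6, -0.1, 4.9]
finger_gap: 0.565
finger_force: 20.0
time: 30.5
tool_pos: [0.5239, -0.3175, 0.2569]
orientation: [0.0, 0.01, 1.0, -0.0]
contact_force: [-0.2, -0.1, -2.6]
finger_gap: 0.566
finger_force: 20.0
```

```bash
python3 -m creep '[[4.3,0.3,2.5,-0.3,0,0,0],[4.3,0.3,4.5,-0.3,0,0,0],[4.3,0.3,5.7,-0.3,0,0,0],[4.3,0.3,5.7,-0.3,0,0,0],[4.3,0.3,5.7,-0.3,0,0,0],[4.3,0.3,5.7,-0.3,0,0,0],[4.3,0.3,5.7,-0.3,0,0,0],[4.3,0.3,5.7,-0.3,0,0,0],[4.3,0.3,5.7,-0.3,0,0,0],[4.3,0.3,5.7,-0.3,0,0,0],[4.3,0.3,5.7,-0.3,0,0,0],[4.3,0.3,5.2,-0.3,0,0,0]]'|tail -3; python3 -m creep '[[4.3,0,0,0,0,0,0],[4.3,0,0,0,0,0,0],[4.3,0,0,0,0,0,0]]'
python3 - <<'E'
from h import *
st();c=cap('wrist','w7')
E
```

```text
contact_force: [1.5, -0.6, -1.4]
finger_gap: 0.56
finger_force: 20.0
time: 32.38
tool_pos: [0.5015, 0.3159, 0.2919]
orientation: [-0.001, 0.012, 1.0, -0.001]
contact_force: [0.5, 0.2, -1.6]
finger_gap: 0.558
finger_force: 20.0
32.375 [0.5015 0.3159 0.2919] [[-1.0, 0.023, -0.001], [0.023, 1.0, -0.002], [0.001, -0.002, -1.0]] 0.5581425523420523 19.999921191483736 [ 0.5  0.2 -1.6]
```

View pics/w7.png

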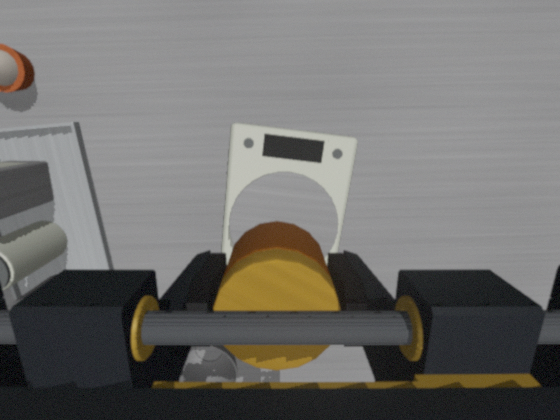

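The jar is held at about (277,300), and the platform circle spans columns 229 to 340 with its top at row 172. I'll fit the platform outline in several views.

Run:
```python
from h import *
from scipy.optimize import least_squares
def edges(f,c0):
    c=load(f);g=cv2.GaussianBlur(cv2.cvtColor(c['img'],cv2.COLOR_RGB2GRAY),(3,3),0).astype(float)
    th=np.linspace(0,2*np.pi,90,endpoint=False);out=[]
    for t in th:
        rs=np.arange(.055,.078,.0005);P=np.array([[c0[0]+r*np.cos(t),c0[1]+r*np.sin(t),.044] for r in rs])
        p=proj(c,P).astype(np.float32);v=cv2.remap(g.astype(np.float32),p[:,0].reshape(1,-1),p[:,1].reshape(1,-1),1)[0]
        d=np.diff(v);i=d.argmax()
        if d[i]>2: out.append(P[i,:2])
    o=np.array(out)
    r=least_squares(lambda q:np.hypot(o[:,0]-q[0],o[:,1]-q[1])-q[2],[c0[0],c0[1],.066],loss='soft_l1',f_scale=.0015)
    return r.x,len(o)
for f in('top0','t5','w1','scene0'):
    for c0 in((.553,.318),(.552,.321)): 
        x,n=edges(f,c0); print(f,x.round(4),n, edges(f,x[:2])[0].round(4))
c=load('w7'); print(onz(c,(284.5,226),.044),onz(c,(229,226),.044),onz(c,(340,226),.044),onz(c,(284.5,172),.044))
```

```text
top0 [0.5553 0.3168 0.0676] 70 [0.5553 0.317  0.0679]
top0 [0.5549 0.3168 0.0676] 71 [0.5552 0.317  0.0675]
t5 [0.5553 0.3168 0.0677] 70 [0.5552 0.3168 0.0677]
t5 [0.5549 0.3167 0.0677] 71 [0.5553 0.3169 0.0677]
w1 [0.5541 0.3219 0.0665] 78 [0.554  0.3219 0.0665]
w1 [0.5541 0.3219 0.0665] 79 [0.5539 0.3219 0.0665]
scene0 [0.5602 0.3175 0.0681] 52 [0.5628 0.3155 0.0663]
scene0 [0.555  0.3212 0.0719] 53 [0.5608 0.3171 0.0675]
[0.55265347 0.32456621 0.044     ] [0.55117538 0.25802683 0.044     ] [0.55414242 0.39105693 0.044     ] [0.48767969 0.3256355  0.044     ]
```

```bash
python3 -m creep '[[4.3,-2,0.2,0,0,0,0],[4.3,-2.5,0.2,0,0,0,0],[4.3,-0.8,0.15,0,0,0,0],[4.3,0,0,2,0,0,0],[4.3,0,0,5,0,0,0],[4.3,0,0,5,0,0,0],[4.3,0,0,4.5,0,0,0],[4.3,0,0,2.5,0,0,0],[4.3,0,0,1.2,0,0,0],[4.3,0,0,0.5,0,0,0],[4.3,0,0,0.2,0,0,0],[4.3,0,0,0,0,0,0]]';python3 -m creep '[[4.3,0,0,0,0,0,0],[4.3,0,0,0,0,0,0]]'|sed -n 2,4p
```

```text
time: 33.92
tool_pos: [0.5548, 0.3228, 0.0846]
orientation: [0.001, 0.01, 1.0, 0.0]
contact_force: [1.0, -0.2, -2.2]
finger_gap: 0.559
finger_force: 20.0
tool_pos: [0.5546, 0.3226, 0.0842]
orientation: [0.0, 0.01, 1.0, 0.0]
contact_force: [-0.3, 0.2, -1.9]
```

```bash
python3 -m creep '[[4.3,0,-0.2,0.15,0,0,0],[4.3,0,0,0.15,0,0,0],[4.3,0,0,0.1,0,0,0],[4.3,0,0,0,0,0,0]]'|sed -n 2,4p; python3 -m creep '[[4.3,0,0,0.08,0,0,0],[4.3,0,0,0,0,0,0]]'|sed -n 2,4p
```

```text
tool_pos: [0.5542, 0.3205, 0.0795]
orientation: [-0.0, 0.01, 1.0, -0.0]
contact_force: [0.7, -0.4, -1.4]
tool_pos: [0.5543, 0.3206, 0.0791]
orientation: [0.0, 0.01, 1.0, 0.0]
contact_force: [0.0, -0.4, 0.1]
```

```bash
python3 -m creep '[[4.3,0,0,0.05,0,0,0],[4.3,0,0,0,0,0,0]]'|sed -n 2,4p; python3 -m creep '[[5.3,0,0,0,0,0,0],[7,0,0,0,0,0,0],[8.8,0,0,0,0,0,0],[8.8,0,0,0,0,0,0],[8.8,0,0,0,0,0,0],[8.8,0,0,-2,0,0,0],[8.8,0,0,-4.5,0,0,0],[8.8,0,0,-5,0,0,0],[8.8,0,0,-5,0,0,0]]'|tail -3; python3 -m creep '[[8.8,0.75,-4.6,0,0,0,0],[8.8,0.75,-4.6,0,0,0,0],[8.8,0.75,-4.6,0,0,0,0],[8.8,0.75,-4.6,0,0,0,0],[8.8,0.75,-4.6,0,0,0,0],[8.8,0.75,-4.6,0,0,0,0],[8.8,0.75,-4.6,0,0,0,0],[8.8,0,0,0,0,0,0],[8.8,0,0,0,0,0,0]]'
python3 - <<'E'
from h import *
st();c=cap('top','t8');w=cap('wrist','w8')
a=cv2.resize(c['img'][160:290,90:310],None,fx=3,fy=3,interpolation=2)[:390,:660]
o=np.zeros((600,800,3),np.uint8);o[:390,:660]=a;o[390:,:280]=cv2.resize(w['img'],(280,210))
cv2.imwrite('pics/t8c.png',o[:,:,::-1])
E
```

```text
tool_pos: [0.5543, 0.3206, 0.0791]
orientation: [0.0, 0.01, 1.0, 0.0]
contact_force: [-2.2, -1.1, 5.9]
contact_force: [0.9, 0.4, 0.1]
finger_gap: 0.999
finger_force: 0.0
time: 37.42
tool_pos: [0.4957, 0.0005, 0.2444]
orientation: [0.001, 0.01, 1.0, 0.0]
contact_force: [-0.2, 0.2, -0.0]
finger_gap: 0.996
finger_force: 0.0
37.425 [0.4957 0.0005 0.2444] [[-1.0, 0.02, 0.002], [0.02, 1.0, 0.001], [-0.002, 0.001, -1.0]] 0.9961981392288684 0.0 [-0.2  0.2 -0. ]
```

View pics/t8c.png

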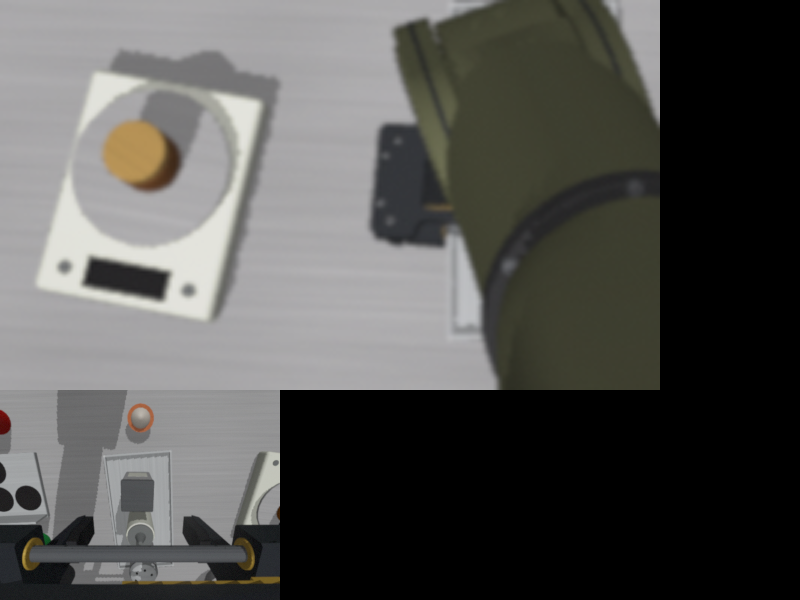

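The jar lid is at crop (134,152) and its foot at about (150,161). The platform centre is at (152,164), so the jar is centred to about 2 mm. The wrist inset shows the tin between the fingers. I return the tin first.

```bash
python3 -m creep '[[8.8,0,-0.05,4,0,0,0],[8.8,0,0,5,0,0,0],[8.8,0,0,4,0,0,0],[8.8,0,0,2.75,0,0,0],[8.8,0,0,0,0,0,0],[4.6,0,0,0,0,0,0],[4.6,0,0,0,0,0,0],[4.6,0,0,0,0,0,0],[4.6,0,0,0,0,0,0],[4.6,0,0,0,0,0,0],[4.6,0,0,0,0,0,0]]' 25; python3 -m creep '[[4.6,0,0,-0.5,0,0,0],[4.6,0,0,-1.5,0,0,0],[4.6,0,0,-3,0,0,0],[4.6,0,0,-4,0,0,0],[4.6,0,0,-4,0,0,0],[4.6,0,0,-2.5,0,0,0],[4.6,0,0,-0.5,0,0,0],[4.6,0,0,0,0,0,0]]'
```

```text
time: 38.9
tool_pos: [0.4956, -0.0007, 0.0864]
orientation: [0.001, 0.01, 1.0, 0.0]
contact_force: [-0.3, 0.7, 6.5]
finger_gap: 0.594
finger_force: 25.0
time: 39.9
tool_pos: [0.4945, -0.0012, 0.2452]
orientation: [-0.001, 0.01, 1.0, -0.0]
contact_force: [-0.8, -0.9, -3.3]
finger_gap: 0.595
finger_force: 25.0
```

```bash
python3 -m creep '[[4.6,0.15,-1.7,0,0,0,0],[4.6,0.3,-3.4,0,0,0,0],[4.6,0.4,-5,0,0,0,0],[4.6,0.4,-5,0,0,0,0],[4.6,0.4,-5,0,0,0,0],[4.6,0.4,-5,0,0,0,0],[4.6,0.4,-4,0,0,0,0],[4.6,0.15,-2.6,0,0,0,0],[4.6,0,0,0,0,0,0],[4.6,0,0,0,0,0,0],[4.6,0,0,0,0,0,0]]'; python3 -m creep '[[4.6,0,0,2,0,0,0],[4.6,0,0,4,0,0,0],[4.6,0,0,4,0,0,0],[4.6,0,0,3,0,0,0],[4.6,0,0,1.2,0,0,0],[4.6,0,0,0,0,0,0],[4.6,0,0,0,0,0,0],[4.6,0,0,0,0,0,0]]'
```

```text
time: 41.28
tool_pos: [0.4627, -0.3159, 0.2456]
orientation: [-0.0, 0.009, 1.0, 0.001]
contact_force: [0.6, 0.3, -2.7]
finger_gap: 0.591
finger_force: 25.0
time: 42.28
tool_pos: [0.4633, -0.3176, 0.1051]
orientation: [0.001, 0.01, 1.0, -0.001]
contact_force: [-0.4, 0.0, -3.4]
finger_gap: 0.593
finger_force: 25.0
```

```bash
python3 -m creep '[[4.6,0.1,0,0.4,0,0,0],[4.6,0,0,0.3,0,0,0],[4.6,0,0,0.1,0,0,0],[4.6,0,0,0,0,0,0],[4.6,0,0,0,0,0,0]]'|sed -n 2,4p; python3 -m creep '[[4.6,0,0,0.1,0,0,0],[4.6,0,0,0,0,0,0]]'|sed -n 2,4p;  python3 -m creep '[[4.6,0,0,0.1,0,0,0],[4.6,0,0,0,0,0,0]]'|sed -n 2,4p
```

```text
tool_pos: [0.4617, -0.3172, 0.0959]
orientation: [0.0, 0.01, 1.0, 0.0]
contact_force: [-0.3, -0.1, -3.7]
tool_pos: [0.4617, -0.3172, 0.0955]
orientation: [0.0, 0.01, 1.0, -0.0]
contact_force: [-1.9, 1.0, 4.5]
tool_pos: [0.4617, -0.3172, 0.0954]
orientation: [0.0, 0.01, 1.0, -0.0]
contact_force: [-4.2, 2.2, 12.6]
```

```bash
python3 -m creep '[[4.6,0,0,-0.1,0,0,0],[6,0,0,0,0,0,0],[8.8,0,0,0,0,0,0],[8.8,0,0,0,0,0,0],[8.8,0,0,0,0,0,0],[8.8,0,0,-2,0,0,0],[8.8,0,0,-4,0,0,0],[8.8,0,0,-5,0,0,0],[8.8,0,0,-4,0,0,0]]'|tail -3; python3 -m creep '[[8.8,-1.35,4.04,0,0,0,0],[8.8,-1.35,4.04,0,0,0,0],[8.8,-1.35,4.04,0,0,0,0],[8.8,-1.35,4.04,0,0,0,0],[8.8,-1.35,4.04,0,0,0,0],[8.8,-1.35,4.04,0,0,0,0],[8.8,-1.35,4.04,0,0,0,0],[8.8,-1.35,4.04,0,0,0,0],[8.8,0,0,0,0,0,0],[8.8,0,0,0,0,0,0]]'
```

```text
contact_force: [0.1, 0.7, 0.4]
finger_gap: 1.0
finger_force: 0.0
time: 45.78
tool_pos: [0.5759, 0.0028, 0.2446]
orientation: [-0.0, 0.011, 1.0, -0.001]
contact_force: [-0.6, -0.5, -0.7]
finger_gap: 0.998
finger_force: 0.0
```

Descend on the squeeze bottle (TCP to 0.0912), grip and lift.

```bash
python3 -m creep '[[8.8,0,0.05,4,0,0,0],[8.8,0,0,5,0,0,0],[8.8,0,0,4,0,0,0],[8.8,0,0,2.3,0,0,0],[8.8,0,0,0,0,0,0],[4.7,0,0,0,0,0,0],[4.7,0,0,0,0,0,0],[4.7,0,0,0,0,0,0],[4.7,0,0,0,0,0,0],[4.7,0,0,0,0,0,0],[4.7,0,0,0,0,0,0]]' 25; python3 -m creep '[[4.7,0,0,-0.5,0,0,0],[4.7,0,0,-1.5,0,0,0],[4.7,0,0,-3,0,0,0],[4.7,0,0,-4,0,0,0],[4.7,0,0,-4,0,0,0],[4.7,0,0,-2,0,0,0],[4.7,0,0,-0.5,0,0,0],[4.7,0,0,0,0,0,0]]'
```

```text
time: 47.15
tool_pos: [0.5767, 0.004, 0.0925]
orientation: [0.001, 0.01, 1.0, -0.0]
contact_force: [-0.2, -1.0, 5.3]
finger_gap: 0.604
finger_force: 25.0
time: 48.15
tool_pos: [0.5759, 0.0041, 0.2468]
orientation: [-0.0, 0.01, 1.0, -0.0]
contact_force: [-0.8, 0.0, -1.6]
finger_gap: 0.604
finger_force: 25.0
```

```bash
python3 -m creep '[[4.7,0.3,-1.7,0,0,0,0],[4.7,0.6,-3.4,0,0,0,0],[4.7,0.9,-5,0,0,0,0],[4.7,0.9,-5,0,0,0,0],[4.7,0.9,-5,0,0,0,0],[4.7,0.6,-3.5,0,0,0,0],[4.7,0.25,-1.95,0,0,0,0],[4.7,0,0,0,0,0,0],[4.7,0,0,0,0,0,0]]'|sed -n 2,2p; python3 -m creep '[[4.7,0,0,2,0,0,0],[4.7,0,0,4,0,0,0],[4.7,0,0,4,0,0,0],[4.7,0,0,2.6,0,0,0],[4.7,0,0,1,0,0,0],[4.7,0,0,0,0,0,0],[4.7,0,0,0,0,0,0],[4.7,0,0,0,0,0,0]]'
```

```text
tool_pos: [0.5271, -0.2482, 0.2468]
time: 50.28
tool_pos: [0.5272, -0.2506, 0.112]
orientation: [0.001, 0.01, 1.0, -0.0]
contact_force: [-0.1, 0.4, -1.3]
finger_gap: 0.605
finger_force: 25.0
```

```bash
python3 -m creep '[[4.7,0.05,0,0.4,0,0,0],[4.7,0,0,0.3,0,0,0],[4.7,0,0,0.15,0,0,0],[4.7,0,0,0,0,0,0],[4.7,0,0,0,0,0,0]]'|sed -n 2,4p; python3 -m creep '[[4.7,0,0,0.1,0,0,0],[4.7,0,0,0,0,0,0]]'|sed -n 2,4p;  python3 -m creep '[[4.7,0,0,0.05,0,0,0],[4.7,0,0,0,0,0,0]]'|sed -n 2,4p
```

```text
tool_pos: [0.5261, -0.2503, 0.1024]
orientation: [0.0, 0.01, 1.0, 0.0]
contact_force: [0.3, -0.1, -3.2]
tool_pos: [0.5262, -0.2504, 0.1016]
orientation: [0.0, 0.01, 1.0, -0.0]
contact_force: [1.0, -0.5, 0.4]
tool_pos: [0.5263, -0.2504, 0.1015]
orientation: [0.0, 0.01, 1.0, -0.0]
contact_force: [-0.9, 0.0, 5.1]
```

```bash
python3 -m creep '[[6,0,0,0,0,0,0],[8.8,0,0,0,0,0,0],[8.8,0,0,0,0,0,0],[8.8,0,0,0,0,0,0],[8.8,0,0,-2,0,0,0],[8.8,0,0,-4,0,0,0],[8.8,0,0,-5,0,0,0],[8.8,0,0,-3.3,0,0,0]]'|tail -3; python3 -m creep '[[8.8,-2.06,4.36,0,0,0,0],[8.8,-2.06,4.36,0,0,0,0],[8.8,-2.06,4.36,0,0,0,0],[8.8,-2.06,4.36,0,0,0,0],[8.8,-2.06,4.36,0,0,0,0],[8.8,-2.06,4.36,0,0,0,0],[8.8,0,0,0,0,0,0],[8.8,0,0,0,0,0,0],[8.8,0,0,0,0,0,0]]'
```

```text
contact_force: [0.4, -0.5, 0.4]
finger_gap: 0.999
finger_force: 0.0
time: 53.52
tool_pos: [0.6545, 0.0064, 0.2437]
orientation: [-0.0, 0.012, 1.0, -0.001]
contact_force: [-0.0, -0.0, 0.4]
finger_gap: 0.998
finger_force: 0.0
```

```bash
python3 -m creep '[[8.8,0,0,4,0,0,0],[8.8,0,0,5,0,0,0],[8.8,0,0,4,0,0,0],[8.8,0,0,2.3,0,0,0],[8.8,0,0,0,0,0,0],[4.8,0,0,0,0,0,0],[4.8,0,0,0,0,0,0],[4.8,0,0,0,0,0,0],[4.8,0,0,0,0,0,0],[4.8,0,0,0,0,0,0],[4.8,0,0,0,0,0,0]]' 25; python3 -m creep '[[4.8,0,0,-0.5,0,0,0],[4.8,0,0,-1.5,0,0,0],[4.8,0,0,-3,0,0,0],[4.8,0,0,-4,0,0,0],[4.8,0,0,-4,0,0,0],[4.8,0,0,-2,0,0,0],[4.8,0,0,-0.5,0,0,0],[4.8,0,0,0,0,0,0]]'
```

```text
time: 54.9
tool_pos: [0.6555, 0.0085, 0.0917]
orientation: [0.001, 0.01, 1.0, -0.0]
contact_force: [0.5, -1.6, 5.0]
finger_gap: 0.629
finger_force: 25.0
time: 55.9
tool_pos: [0.6545, 0.0086, 0.2456]
orientation: [-0.0, 0.01, 1.0, -0.0]
contact_force: [0.1, -0.2, -2.7]
finger_gap: 0.628
finger_force: 25.0
```

```bash
python3 -m creep '[[4.8,0.5,-1.7,0,0,0,0],[4.8,1,-3.4,0,0,0,0],[4.8,1.5,-5,0,0,0,0],[4.8,1.5,-5,0,0,0,0],[4.8,1.5,-5,0,0,0,0],[4.8,1.5,-5,0,0,0,0],[4.8,1.5,-5,0,0,0,0],[4.8,1.5,-5,0,0,0,0],[4.8,0.9,-3.1,0,0,0,0],[4.8,0.2,-1,0,0,0,0],[4.8,0,0,0,0,0,0],[4.8,0,0,0,0,0,0]]'|sed -n 2,2p; python3 -m creep '[[4.8,0,0,2,0,0,0],[4.8,0,0,4,0,0,0],[4.8,0,0,4,0,0,0],[4.8,0,0,2.6,0,0,0],[4.8,0,0,0.9,0,0,0],[4.8,0,0,0,0,0,0],[4.8,0,0,0,0,0,0],[4.8,0,0,0,0,0,0]]'
```

```text
tool_pos: [0.5319, -0.3784, 0.2458]
time: 58.4
tool_pos: [0.5316, -0.3812, 0.1122]
orientation: [0.001, 0.01, 1.0, -0.001]
contact_force: [0.0, 0.1, -2.0]
finger_gap: 0.624
finger_force: 25.0
```

```bash
python3 -m creep '[[4.8,0.1,0,0.4,0,0,0],[4.8,0,0,0.4,0,0,0],[4.8,0,0,0.15,0,0,0],[4.8,0,0,0,0,0,0],[4.8,0,0,0,0,0,0]]'|sed -n 2,4p; python3 -m creep '[[4.8,0,0,0.1,0,0,0],[4.8,0,0,0,0,0,0]]'|sed -n 2,4p;  python3 -m creep '[[4.8,0,0,0.05,0,0,0],[4.8,0,0,0,0,0,0]]'|sed -n 2,4p
```

```text
tool_pos: [0.53, -0.3809, 0.1014]
orientation: [0.0, 0.01, 1.0, 0.0]
contact_force: [-0.2, -0.4, -3.2]
tool_pos: [0.5301, -0.3809, 0.1008]
orientation: [0.0, 0.01, 1.0, -0.0]
contact_force: [-0.7, 0.1, 0.7]
tool_pos: [0.5302, -0.381, 0.1007]
orientation: [0.0, 0.01, 1.0, -0.0]
contact_force: [-2.1, 0.9, 4.7]
```

```bash
python3 -m creep '[[6,0,0,0,0,0,0],[8.8,0,0,0,0,0,0],[8.8,0,0,0,0,0,0],[8.8,0,0,0,0,0,0],[8.8,0,0,-2,0,0,0],[8.8,0,0,-4,0,0,0],[8.8,0,0,-5,0,0,0],[8.8,0,0,-5,0,0,0],[8.8,0,0,-5,0,0,0]]'|tail -3; python3 -m creep '[[8.8,4,1.5,0,0,0,0],[8.8,4,3,0,0,0,0],[8.8,0,5,0,0,0,0],[8.8,0,5,0,0,0,0],[8.8,0,5,0,0,0,0],[8.8,0,5,0,0,0,0],[8.8,0,5,0,0,0,0],[8.8,0,5,0,0,0,0],[8.8,0,5,0,0,0,0],[8.8,0,0,0,0,0,0],[8.8,0,0,0,0,0,0]]'
python3 - <<'E'
from h import *
c=cap('top','t9');s=cap('scene','s9');p=load('top0')
f=lambda c:cv2.resize(c['img'][170:320,340:440],None,fx=4,fy=4,interpolation=2)
o=np.hstack([f(p),f(c)]);cv2.imwrite('pics/t9c.png',o[:,:,::-1])
cv2.imwrite('pics/s9v.png',s['img'][:,:,::-1])
E
```

```text
contact_force: [0.9, -0.0, -0.5]
finger_gap: 0.995
finger_force: 0.0
time: 62.02
tool_pos: [0.4581, 0.015, 0.3106]
orientation: [0.0, 0.01, 1.0, -0.0]
contact_force: [0.4, 0.4, -0.7]
finger_gap: 0.995
finger_force: 0.0
```

View pics/t9c.png

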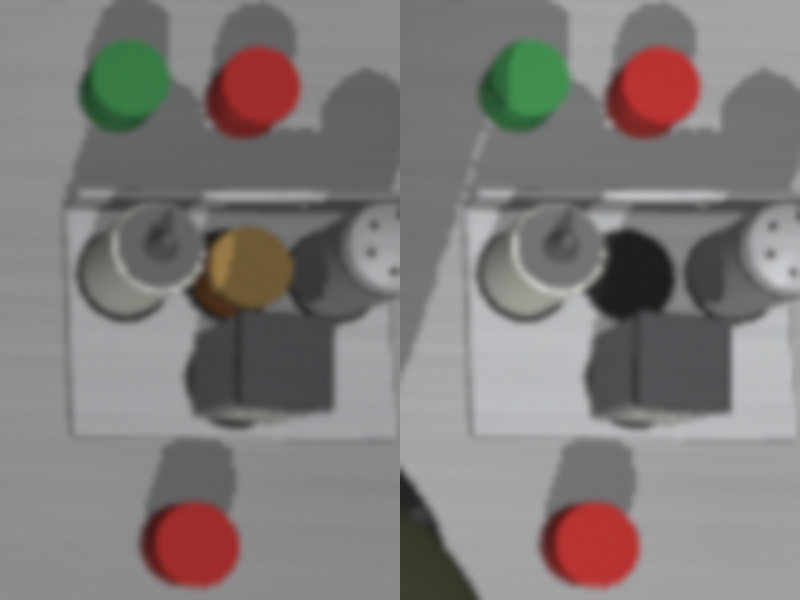

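View pics/s9v.png

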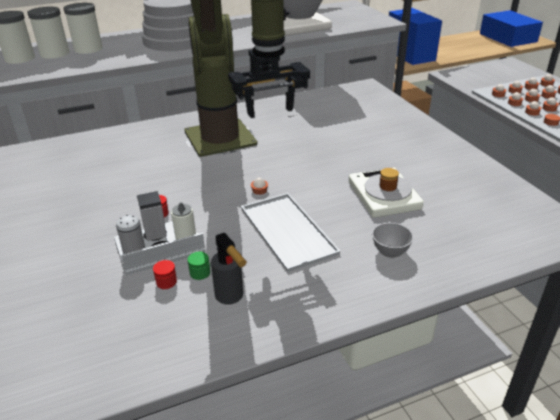

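In the before and after crops, the squeeze bottle (162,248), tin lid (286,360) and dredger (389,247) match their starting pixels. The scene view shows the jar upright on the platform at (389,179), the tray empty and the bystanders undisturbed.

```bash
python3 -c "
from bench import robot
print(robot.close_job())"
```

```text
the job is handed in; nothing more can be done
None
```

The job is handed in: the amber jar stands in the middle of the scale platform, about 2 mm off centre, and all three containers are back upright where they stood, with the bowl, torch, tartlet and look-alikes untouched; it took 62 s of the 149 s.

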